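Clamp the keeper rod against the shoe-box drawer

TASK

The shoe box's drawer no longer latches, so slide the keeper rod along its clamp until its rubber foot presses the drawer front with about 5 N (it must go on pressing after you let go, and never hard), and then flip the cam lever over center, all the way down, so that the rod is locked there. Let go of everything, be gentle with the lever, and leave the other things on the shelf where they are.

Things in the scene. Friction and masses are not known exactly. Their poses are not given: they have to be found in the camera images.
- clamp: Fixed aluminium rod clamp, base 104 x 80 x 25 mm, about 70 mm high with a steel yoke in its middle that carries the lever. Origin at the centre of its underside, z up. The rod runs along its x axis, and +x points to the drawer. Channel floor 25 mm, roofs 50 mm above the shelf, walls within 20 mm of the axis (y), roofs within 50 mm (x).
- keeper: Loose steel rod, 14 mm square, 247 mm long, 0.35 kg, lying in the clamp's channel, axis 32 mm above the shelf, free to slide along the clamp's x. Origin: on its axis at the front face of its rubber foot; x forward to the drawer. With the lever open a side plunger drags on it: sliding takes 6 to 13 N (roughly steady); it stays where left against a push back of up to 5 N. Lever down: locked.
- keeper_foot (a point): Centre of the front face of the rod's rubber foot, a plate 42 mm wide, 36 mm high and 12 mm thick (the keeper's origin).
- keeper_post (a point): On the upright round post near the rod's rear end, 240 mm behind the foot's face: bare steel post 14 mm in diameter from 39 to 76 mm above the shelf, with an 18 mm wide wooden cap, top 86 mm above the shelf. This point is on the post's axis, 62 mm above the shelf. The lower it is pushed, the freer the rod slides.
- drawer: White drawer front of the shoe box, upright plate 198 mm wide, 112 mm high, 10 mm thick, facing the clamp. It yields on a springy dust seal by 1 mm for every 10 N pressed on it (8 mm at most). Origin: at shelf height in the middle of its front face; x points into the box.
- drawer_face (a point): Point on the drawer front's face where the foot meets it, 32 mm above the shelf. At the start it is 25 to 60 mm ahead of the foot (a free gap).
- cam_lever (a joint): Cam lever angle, rad: 0 open (lever upright, leaning 20 degrees toward the drawer), 1.75 fully down (10 degrees above level, pointing away from the drawer). The dead center is at 1.4: let go well before it, the lever springs back open; from 1.5 on it snaps down by itself. Turning it takes about 12 N at the knob at the most (near 0.8), pushed square to the lever.
- lever_hinge (a point): Middle of the lever's hinge axis, which is level and parallel to the clamp's y axis, 55 mm above the shelf (59 mm when clamped).
- lever_knob (a point): Centre of the black cross bar at the lever's end, 68 mm from the hinge axis: a cylinder 14 mm in diameter and 34 mm long, parallel to the hinge axis. It swings over the top from the drawer side to the post side, in the vertical plane of the rod, and ends 67 mm behind the hinge and 71 mm above the shelf.
- shoe_box: Plastic shoe box, fixed, 330 mm deep, 216 mm wide, 130 mm high, with the ring holder on top. Origin at shelf height, in the middle of its front edge (at the drawer front's face); x points into the box.
- ring_holder: White ceramic ring holder shaped like a hand, 109 mm high, foot 72 mm in diameter, standing loose on the shoe box; origin under its foot. Leave alone.
- shoe_tree_a: Wooden shoe tree, about 255 x 72 x 56 mm, lying along its x axis. Leave alone.
- shoe_tree_b: The other wooden shoe tree, same size. Leave alone.
- belt_buckle: Steel belt buckle, 66 x 48 x 10 mm, lying flat. Leave alone.
- pen_cup: Clear acrylic pen cup, 72 mm in diameter, 95 mm high. Leave alone.
- polish_tin: Flat round shoe-polish tin, 72 mm in diameter, 28 mm high. Leave alone.
- shoe_brush: Wooden shoe brush, 150 x 45 x 40 mm. Leave alone.
Not all that is in view belongs to the job. What is shaped like the clamp but purple or yellow is not meant.

How it is judged:
On the way, in this order (a step that is already met when the one before it is completed fails the run):
1. with the lever still open, the foot presses on the drawer front (contact force between keeper and drawer above 2 N and value of joint cam_lever below 0.3 rad), for 0.2 s.
2. the lever is flipped over center, down to its stop (value of joint cam_lever above 1.65 rad), for 0.2 s.
At the end, for the whole second after the job is handed in: The lever is down past its dead center (above 1.65 of 1.75 rad), and the clamped keeper rod rests with its foot pressing the drawer front with 2 to 10 N, nothing held (value of joint cam_lever above 1.65 rad and contact force between keeper and drawer between 2 and 10 N and linear speed of keeper below 0.01 m/s); the robot touches nothing.
It fails at once if the drawer front is pressed with more than 15 N (contact force between keeper and drawer above 15 N).
It fails at once if the lever or the clamp is pushed with more than 40 N (contact force between the fingers and clamp above 40 N).
It fails at once if another thing on the shelf is shifted by more than 20 mm or tipped over (distance of any of ring_holder, shoe_tree_a, shoe_tree_b, belt_buckle, pen_cup, polish_tin, shoe_brush from where it was at the start of the episode above 0.02 m or angle between any of ring_holder, shoe_tree_a, shoe_tree_b, belt_buckle, pen_cup, polish_tin, shoe_brush's own z axis and vertical above 0.4 rad).
It also fails if it takes over 64 s, if anything falls off the work surface, if the arm or the gripper's body presses on something with over 40 N, if the wrist force passes 120 N, or if a joint passes its speed limit or range.

ROBOT

A 7-joint arm with a two-finger parallel gripper is mounted at the origin on the work surface. World frame = base frame: x ahead of the robot, y to its left, z up, the work surface at z = 0. Lengths are in m, angles in rad, forces in N, time in s.
With the tool pointing down it reaches from about 0.425 to 0.875 m from the base axis. Payload 4.7 kg.
Tool frame: the origin (TCP) lies between the finger pads; the fingertips stand 19 mm ahead of it and the grasp point (between the pads) is the TCP (r.nose_length is the z of the fingertips in the tool frame, in m); z points along the fingers, y is the direction in which the jaws open and shut (so a half turn about z gives the same grasp; the last joint's range is limited). The gripper opens to 87 mm and grips with 3 to 60 N. Pads are 19 mm wide; open, the fingers measure 117 mm over their backs; the gripper's body (75 mm by 190 mm) begins 51 mm behind the grasp point.
Start: joints at [1.33, 0.321, -0.07, 1.45, 0.023, 1.371, -0.057], TCP at [0.164, -0.629, 0.242] pointing down, gripper open.
Joint ranges: [-2.86, 2.86], [-0.3, 2.09], [-1.38, 1.24], [0.06, 2.45], [-1.56, 4.7], [0.09, 2.05], [-2.69, 2.69]. Speed limits (rad/s): [2.57, 2.57, 3.14, 3.14, 3.14, 3.14, 3.14].

INTERFACE

Orientations are given as a unit quaternion [x, y, z, w].
In Python, from plant import r gives the robot as it stands. The module is installed in compiled form; this text tells all that it offers.
- The arm moves only by the shell command python3 -m creep 'ROWS' [FORCE]. ROWS is JSON, a list that holds one entry, the list of rows, each a list of 7 numbers: the shift along the tool's x, y, z in cm, then the turn, a rotation vector about the tool's x, y, z in rad, then the gripper command: -1 is shut, 1 is fully open, values between are in proportion. In form: [[[x, y, z, wx, wy, wz, claw], ...]]. A call has 1 to 20 rows; each row shifts and turns the pose as measured when the row begins, along the tool's axes as they then stand; what a row does not reach is not made up. A row lasts 1/10 s, in which the tool goes at most 50 mm and 8.59 degrees, less where a joint would pass 70% of its speed; a pose out of reach is approached as far as the arm can. A call is refused whole if a number of a shift passes 5 or a number of a turn 0.15, either way. A call with a gripper value outside its range is refused whole. The fingers move at their own pace and stop on an object; FORCE is the grip in N (left out, the last holds). Time passes only in rows, so rows that do not move let the fingers close. It gives the time, the measured TCP pose, the force and the opening at its end, in the units of the state.
- r.sense(): the state, without advancing time (a new reading comes with each control period).
- r.grab_frame(name): name is "scene" or "top" or "wrist"; returns a dict with "pixels" (384x512x3 uint8, red, green, blue), "depth" (384x512 float32, m along the optical axis (not along the pixel's ray), 0 where there is no reading), "fx", "fy", "cx", "cy" (pixels), "k1" (the pictures are not rectified: a ray, as slopes to the right and down, at radius r is drawn at 1 + k1 r^2 times it, then the intrinsics apply), "R" (3x3) and "t" (3): a world point X has camera coordinates R X + t. Camera axes: x right, y down, z forward; pixel columns grow to the right and rows downward; lengths in m; the calibration is good to about 2 mm. A picture is of the moment at which its call begins.
- r.close_job(): hands the job in, once; it reports no verdict.
The state is a dict: "t": time; "joint_pos": joint angles; "joint_vel": joint speeds; "joint_efforts": joint torques, N m; "tcp_pos": TCP position; "ee_rot": TCP orientation; "force": force on the tool from outside, world axes, zero at the start; "wrist_torque": the same for the moment, N m; "gripper_width": finger opening in m.
Only numpy, scipy, OpenCV 4.12 (cv2) and the standard library are available. Lean on these libraries where they do the work, as an engineer would, in place of code of your own. Each camera call takes 0.05 s, during which the arm holds its last target. There are 200 camera calls.

## Working session

There is one attempt and no reset: what is moved stays moved. The work goes in short steps, Python scripts to look and compute and a shell command to move; the robot and the scene stay as the last step left them, time stands still between calls to the robot, and variables do not carry over. Pictures are saved under pics/ and viewed, about 8 in all and at most 12, crops included, and the job is handed in when it is done.

```bash
mkdir -p pics
cat > h.py <<'E'
import numpy as np, cv2
from plant import r
def grab(n,save=None):
    f=r.grab_frame(n)
    if save: cv2.imwrite('pics/'+save,f['pixels'][:,:,::-1])
    np.savez(''+n+'.npz',**{k:np.array(v) for k,v in f.items()})
    return f
def load(n): return dict(np.load(''+n+'.npz'))
def ray(f,u,v):
    K=np.array([[f['fx'],0,f['cx']],[0,f['fy'],f['cy']],[0,0,1]],float)
    # invert the k1 model
    xd=np.array([(u-f['cx'])/f['fx'],(v-f['cy'])/f['fy']],float); x=xd.copy()
    for _ in range(20): x=xd/(1+f['k1']*(x@x))
    R=np.array(f['R']);t=np.array(f['t'])
    return -R.T@t, R.T@np.array([x[0],x[1],1.])
def onplane(f,u,v,z):
    c,d=ray(f,u,v); return c+d*(z-c[2])/d[2]
def bydepth(f,u,v):
    c,d=ray(f,u,v); return c+d*f['depth'][int(v),int(u)]
E
python3 - <<'E'
from h import *
s=r.sense(); print(s); print(r.nose_length)
a=grab('scene','s0.png');b=grab('top','t0.png')
for f in(a,b):print(f['k1'],f['fx'],-np.array(f['R']).T@f['t'])
E
```

```text
{'t': 0.0, 'joint_pos': array([ 1.330089  ,  0.32180828, -0.07005617,  1.45170217,  0.02255946,
        1.37076168, -0.05688072]), 'joint_vel': array([ 2.83752377e-05,  1.48256890e-03, -1.30734078e-03,  2.90926374e-04,
        6.41107756e-04,  1.38936903e-03,  4.03504057e-04]), 'joint_efforts': array([ 1.04120318e-03, -4.91292572e+01, -4.03748788e-01, -3.12524307e+01,
       -6.40340103e-02,  4.37241001e-02,  1.74054326e-04]), 'tcp_pos': array([ 0.16365751, -0.62852379,  0.24045715]), 'ee_rot': array([ 9.91893712e-01,  1.27066787e-01, -1.53691748e-04, -9.34208778e-04]), 'force': array([-0.20253235, -1.25377981, -0.63843447]), 'wrist_torque': array([0.01770504, 0.03183541, 0.00454523]), 'gripper_width': 0.08712652951964045}
0.019
-0.09760296362324775 397.7749948194325 [1.30316146 0.43300488 1.01860139]
-0.031742271563214755 430.2560981477671 [ 0.38361721 -0.03885246  1.19393206]
```

View pics/t0.png

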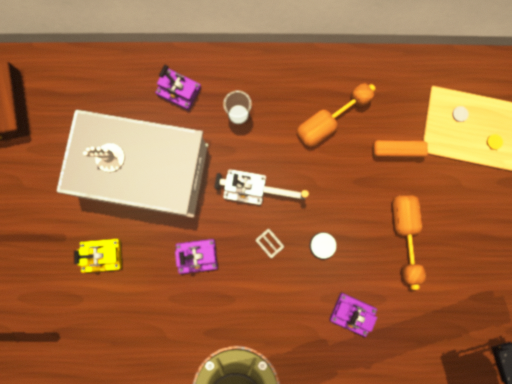

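View pics/s0.png

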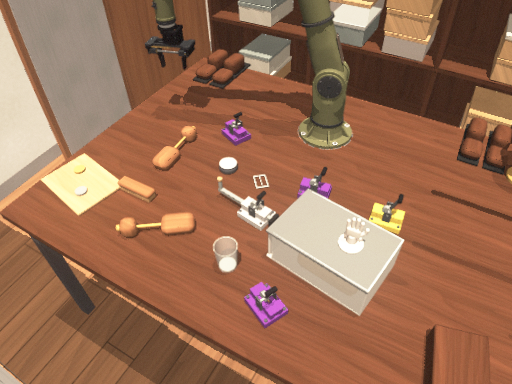

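The top view shows the clamp at about (243,187), post cap (306,194), foot (219,183) and drawer edge (205,170). The scene view agrees, with the box to the right of the clamp. Next I'll zoom in and measure.

Run:
```python
from h import *
f=load('top')
im=f['pixels'][120:230,180:330,::-1]
cv2.imwrite('pics/t0c.png',cv2.resize(im,None,fx=5,fy=5,interpolation=cv2.INTER_CUBIC))
hsv=cv2.cvtColor(f['pixels'],cv2.COLOR_RGB2HSV)
# depth-based points in region
P=[];
for v in range(120,230):
  for u in range(180,330):
    if f['depth'][v,u]>0:
      p=bydepth(f,u,v); P.append([u,v,*p,*hsv[v,u]])
P=np.array(P); np.save('P.npy',P)
print(bydepth(f,306,194),bydepth(f,252,200),bydepth(f,219,183),bydepth(f,200,150), bydepth(f,306,210))
for (u,v,z) in [(306,194,.086)]: print(onplane(f,u,v,z))
# yellow cap
m=(P[:,0]>290)&(P[:,0]<320)&(P[:,1]>180)&(P[:,1]<205)&(P[:,5]>15)&(P[:,5]<40)&(P[:,6]>100)&(P[:,7]>120)
c=P[m]; print(len(c),c[:,:5].mean(0), c[:,4].max())
```

```text
[ 0.51868476 -0.18154052  0.08487138] [ 0.50888445 -0.04120681  0.02849787] [0.5540924  0.04836407 0.03828471] [0.62698059 0.09149931 0.11921977] [ 0.48437715 -0.1922992  -0.00352972]
[ 0.51854731 -0.18139532  0.086     ]
59 [ 3.03830508e+02  1.93525424e+02  5.23023580e-01 -1.78967755e-01
  6.01053455e-02] 0.08960563011232314
```

View pics/t0c.png

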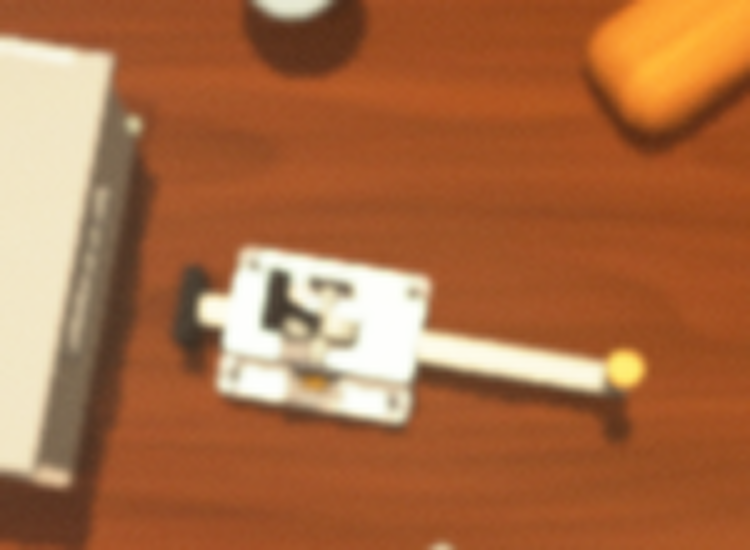

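The crop shows the foot at px ~(218,182), cap centre (305,193.6), knob bar (235,180), box-top front edge from (203,131) to (188,214). Now converting these to positions.

Run:
```python
from h import *
f=load('top'); q=lambda x,y,z: onplane(f,180+x/5-.4,120+y/5-.4,z)
cap=q(626,368,.086); knob=q(275,300,.119)
C=np.array([q(*p,.025) for p in[(248,250),(430,275),(410,422),(220,392)]])
foot=q(178,308,.040)
print('cap',cap,'knob',knob,'foot',foot,'\nclamp',C.mean(0),C)
print('sides',np.linalg.norm(C[1]-C[0]),np.linalg.norm(C[2]-C[1]))
for d in(C[0]-C[1],C[3]-C[2],foot-cap,q(210,308,.038)-q(600,372,.038)):print(np.degrees(np.arctan2(d[0],d[1])), np.linalg.norm(d[:2]))
B=[q(113,55,.13),q(35,470,.13),q(140,120,0.0),q(72,480,0.)]
print('box',np.array(B)); d=B[0]-B[1];print(np.degrees(np.arctan2(d[0],d[1])))
P=np.load('P.npy')
for lo,hi in((.1,.14),):
  m=(P[:,4]>lo)&(P[:,4]<hi)&(P[:,0]<215); print(m.sum(), np.median(P[m,4]))
```

```text
cap [ 0.52063771 -0.1782982   0.086     ] knob [0.55092346 0.00298013 0.119     ] foot [0.55875212 0.05857665 0.04      ] 
clamp [ 0.54649511 -0.02198695  0.025     ] [[ 0.59338905  0.02167314  0.025     ]
 [ 0.57962085 -0.07857307  0.025     ]
 [ 0.49830962 -0.06743175  0.025     ]
 [ 0.51466092  0.03638388  0.025     ]]
sides 0.10118727389719567 0.0820709806164075
7.8202935402752765 0.10118727389719567
8.950743101145848 0.10509542732690402
9.140844630550705 0.23992166467487827
9.317751276020097 0.21439611856180557
box [[0.67474048 0.08543716 0.13      ]
 [0.46391316 0.12085666 0.13      ]
 [0.67252197 0.08473182 0.        ]
 [0.46818576 0.11972636 0.        ]]
99.5367698021364
1491 0.12921058218034265
```

```bash
python3 -m creep '[[[0,0,0,0,0,0.138,1],[0,0,0,0,0,0.138,1],[0,0,0,0,0,0.138,1],[2.33,-4.18,0,0,0,0,1],[2.33,-4.18,0,0,0,0,1],[2.33,-4.18,0,0,0,0,1],[2.33,-4.18,0,0,0,0,1],[2.33,-4.18,0,0,0,0,1],[2.33,-4.18,0,0,0,0,1],[2.33,-4.18,0,0,0,0,1],[2.33,-4.18,0,0,0,0,1],[2.33,-4.18,0,0,0,0,1],[2.33,-4.18,0,0,0,0,1],[2.33,-4.18,0,0,0,0,1],[0,0,0,0,0,0,1]]]'
cat >> h.py <<'E'
E_=np.array([np.sin(np.radians(9.2)),np.cos(np.radians(9.2)),0])
from scipy.spatial.transform import Rotation as Ro
def need(target,s=None):
    "shift in tool axes, cm"
    s=s or r.sense(); return Ro.from_quat(s['ee_rot']).inv().apply(np.array(target)-s['tcp_pos'])*100
def st():
    s=r.sense(); print('t',s['t'],'tcp',s['tcp_pos'].round(4),'F',s['force'].round(2),'Fe',round(s['force']@E_,2),'w',round(s['gripper_width'],4)); print(Ro.from_quat(s['ee_rot']).as_matrix().round(3).tolist(),s['joint_pos'].round(2)); return s
E
python3 - <<'E'
from h import *
s=st(); print(need([.5206,-.1783,.15]))
E
```

```text
t: 1.6
tcp_pos: [0.5053, -0.2039, 0.2326]
ee_rot: [0.996, -0.092, -0.004, -0.005]
force: [0.8, -0.3, 0.8]
gripper_width: 0.0871
t 1.6 tcp [ 0.5053 -0.2039  0.2326] F [ 0.79 -0.32  0.82] Fe -0.19 w 0.0871
[[0.983, -0.182, -0.008], [-0.182, -0.983, 0.011], [-0.01, -0.01, -1.0]] [ 0.72  0.13 -0.42  1.71  0.05  1.32 -1.46]
[ 1.12228616 -2.7126767   8.28062647]
```

```bash
python3 -m creep '[[[1.1,-2.7,3.5,0,0,-0.023,1],[0,0,3.5,0,0,0,1],[0,0,0,0,0,0,1]]]'
python3 - <<'E'
from h import *
s=st()
f=grab('wrist','w1.png'); print(-f['R'].T@f['t'],f['R'][2])
E
```

```text
t: 1.9
tcp_pos: [0.5209, -0.1783, 0.1626]
ee_rot: [0.997, -0.078, -0.004, -0.005]
force: [-0.5, -0.4, 0.0]
gripper_width: 0.0873
t 1.9 tcp [ 0.5209 -0.1783  0.1626] F [-0.48 -0.44  0.01] Fe -0.52 w 0.0873
[[0.988, -0.156, -0.007], [-0.155, -0.988, 0.01], [-0.008, -0.009, -1.0]] [ 0.68  0.2  -0.44  1.78  0.08  1.19 -1.51]
[ 0.60386471 -0.19341756  0.30606143] [-0.30402057  0.05641382 -0.95099368]
```

View pics/w1.png

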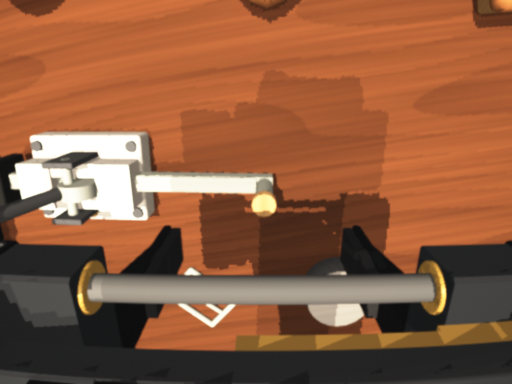

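The wrist view shows the cap at (264,203) between the fingers, with the rod running left to the clamp. I'll check the cap by ray and work out the rod direction.

Run:
```python
from h import *
f=load('wrist'); h=cv2.cvtColor(f['pixels'],cv2.COLOR_RGB2HSV)
print(onplane(f,264,203,.086),bydepth(f,264,203))
a=onplane(f,150,173.5,.039);b=onplane(f,268,173.5,.039);c=onplane(f,150,190,.039)
a=onplane(f,150,183-10,.039); print(f['pixels'][165:200:1,[160,245]].sum(2).T)
print(need([*onplane(f,264,203,.086)[:2],.061]))
```

```text
[ 0.52209435 -0.18047191  0.086     ] [ 0.52251437 -0.18053841  0.08713037]
[[280 275 269 261 259 267 293 358 416 463 571 682 743 758 760 760 760 759
  759 759 759 759 760 759 759 755 700 516 401 382 379 374 371 355 334]
 [294 288 288 290 297 304 310 334 385 416 425 467 586 697 728 732 730 726
  727 730 731 732 734 736 736 735 732 698 575 419 341 314 309 294 250]]
[ 0.01506227  0.3660002  10.42573851]
```

```bash
python3 -m creep '[[[0,0.3,3.5,0,0,0,1],[0,0,3.5,0,0,0,1],[0,0,2.4,0,0,0,1],[0,0,0.7,0,0,0,1],[0,0,0,0,0,0,1]]]'
python3 - <<'E'
from h import *
s=st()
f=load('wrist')
d=onplane(f,160,183.5,.039)-onplane(f,245,185,.039); print(np.degrees(np.arctan2(d[0],d[1])))
E
```

```text
t: 2.45
tcp_pos: [0.5273, -0.1867, 0.0714]
ee_rot: [0.997, -0.081, 0.005, -0.002]
force: [-0.2, 0.5, -0.2]
gripper_width: 0.0872
t 2.45 tcp [ 0.5273 -0.1867  0.0714] F [-0.19  0.47 -0.2 ] Fe 0.43 w 0.0872
[[0.987, -0.162, 0.01], [-0.162, -0.987, 0.003], [0.009, -0.004, -1.0]] [ 0.67  0.3  -0.42  1.86  0.14  1.   -1.55]
9.803027182920253
```

```bash
python3 -m creep '[[[-0.6,-0.5,0.5,0,0,0,1],[0,0,0.45,0,0,0,1],[0,0,0,0,0,0,1]]]'
python3 - <<'E'
from h import *
s=st(); print(need([.522,-.1805,.061]))
E
```

```text
t: 2.75
tcp_pos: [0.5246, -0.1821, 0.0661]
ee_rot: [0.997, -0.082, 0.008, -0.0]
force: [0.4, -0.2, -0.5]
gripper_width: 0.0871
t 2.75 tcp [ 0.5246 -0.1821  0.0661] F [ 0.43 -0.23 -0.53] Fe -0.16 w 0.0871
[[0.986, -0.163, 0.017], [-0.163, -0.987, -0.0], [0.016, -0.002, -1.0]] [ 0.66  0.3  -0.42  1.88  0.14  0.98 -1.56]
[-0.29630227 -0.11731768  0.50295664]
```

```bash
python3 -m creep '[[[-0.3,-0.1,0.6,0,-0.015,0,1],[-0.1,0,0.2,0,0,0,1],[0,0,0,0,0,0,1]]]'
python3 - <<'E'
from h import *
s=st(); print(need([.522,-.1805,.061]))
E
```

```text
t: 3.05
tcp_pos: [0.5217, -0.1806, 0.059]
ee_rot: [0.997, -0.082, 0.001, -0.001]
force: [-1.0, -1.0, 0.4]
gripper_width: 0.087
t 3.05 tcp [ 0.5217 -0.1806  0.059 ] F [-1.   -1.03  0.44] Fe -1.17 w 0.087
[[0.987, -0.163, 0.003], [-0.163, -0.987, 0.001], [0.003, -0.001, -1.0]] [ 0.66  0.31 -0.42  1.88  0.15  0.98 -1.57]
[ 0.02790512 -0.01496773 -0.20036089]
```

```bash
python3 -m creep '[[[0,0,-0.25,0,0,0,-1],[0,0,0,0,0,0,-1],[0,0,0,0,0,0,-1],[0,0,0,0,0,0,-1],[0,0,0,0,0,0,-1],[0,0,0,0,0,0,-1],[0,0,0,0,0,0,-1],[0,0,0,0,0,0,-1]]]' 30
python3 - <<'E'
from h import *
s=st(); print(need([.522,-.1805,.061]))
E
```

```text
t: 3.85
tcp_pos: [0.5219, -0.1807, 0.0619]
ee_rot: [0.997, -0.082, 0.002, -0.001]
force: [0.4, -0.5, -0.2]
gripper_width: 0.0309
t 3.85 tcp [ 0.5219 -0.1807  0.0619] F [ 0.38 -0.51 -0.24] Fe -0.45 w 0.0309
[[0.987, -0.163, 0.003], [-0.163, -0.987, 0.001], [0.003, -0.001, -1.0]] [ 0.66  0.3  -0.42  1.88  0.15  0.98 -1.56]
[ 0.00269246 -0.02225639  0.08874117]
```

```bash
python3 -m creep '[[[0,0,0,0,0,0,-1],[0,0,0,0,0,0,-1],[0,0,0,0,0,0,-1],[0,0,0,0,0,0,-1]]]' 30
python3 - <<'E'
from h import *
s=st()
E
```

```text
t: 4.25
tcp_pos: [0.522, -0.1798, 0.0617]
ee_rot: [0.997, -0.081, 0.002, -0.001]
force: [0.7, 0.5, 0.2]
gripper_width: 0.0163
t 4.25 tcp [ 0.522  -0.1798  0.0617] F [0.7  0.51 0.18] Fe 0.62 w 0.0163
[[0.987, -0.162, 0.003], [-0.162, -0.987, 0.002], [0.003, -0.002, -1.0]] [ 0.66  0.31 -0.42  1.88  0.15  0.98 -1.56]
```

```bash
python3 -m creep '[[[0,0,0,0,0,0,-1],[0,-0.4,0,0,0,0,-1]]]'
 python3 -c "
from h import *
st()"
python3 -m creep '[[[0,-0.5,0,0,0,0,-1],[0,-0.5,0,0,0,0,-1]]]'
python3 - <<'E'
from h import *
s=st()
E
```

```text
t: 4.45
tcp_pos: [0.5222, -0.1791, 0.062]
ee_rot: [0.997, -0.082, 0.002, 0.001]
force: [-2.2, -8.5, 1.0]
gripper_width: 0.0164
t 4.45 tcp [ 0.5222 -0.1791  0.062 ] F [-2.19 -8.46  0.97] Fe -8.7 w 0.0164
[[0.986, -0.164, 0.003], [-0.164, -0.986, -0.002], [0.003, 0.002, -1.0]] [ 0.65  0.3  -0.42  1.88  0.15  0.98 -1.57]
t: 4.65
tcp_pos: [0.5224, -0.1781, 0.0627]
ee_rot: [0.996, -0.085, 0.001, 0.007]
force: [-1.0, -9.3, 1.5]
gripper_width: 0.0164
t 4.65 tcp [ 0.5224 -0.1781  0.0627] F [-0.96 -9.31  1.52] Fe -9.35 w 0.0164
[[0.986, -0.169, 0.002], [-0.169, -0.986, -0.013], [0.004, 0.013, -1.0]] [ 0.64  0.3  -0.42  1.88  0.16  0.98 -1.59]
```

```bash
python3 -m creep '[[[0,-0.8,0.1,0.02,0,-0.005,-1],[0,-0.8,0.1,0.01,0,0,-1],[0,-0.8,0,0.01,0,0,-1],[0,-0.8,0,0.01,0,0,-1]]]'
python3 - <<'E'
from h import *
s=st()
E
```

```text
t: 5.05
tcp_pos: [0.5244, -0.1665, 0.0625]
ee_rot: [0.996, -0.088, 0.004, -0.006]
force: [-1.5, -7.7, -0.9]
gripper_width: 0.0164
t 5.05 tcp [ 0.5244 -0.1665  0.0625] F [-1.53 -7.69 -0.94] Fe -7.84 w 0.0164
[[0.984, -0.176, 0.008], [-0.176, -0.984, 0.012], [0.006, -0.013, -1.0]] [ 0.65  0.3  -0.43  1.89  0.13  0.98 -1.59]
```

```bash
python3 -m creep '[[[0,-0.8,0.1,-0.01,0,-0.01,-1],[0,-0.8,0,0,0,0,-1],[0,-0.8,0,0,0,0,-1],[0,-0.8,0,0,0,0,-1]]]'
python3 - <<'E'
from h import *
s=st()
E
```

```text
t: 5.45
tcp_pos: [0.5266, -0.1549, 0.0631]
ee_rot: [0.996, -0.09, 0.003, 0.011]
force: [-2.2, -9.2, 2.7]
gripper_width: 0.0165
t 5.45 tcp [ 0.5266 -0.1549  0.0631] F [-2.18 -9.16  2.72] Fe -9.39 w 0.0165
[[0.984, -0.179, 0.004], [-0.179, -0.984, -0.022], [0.007, 0.021, -1.0]] [ 0.61  0.29 -0.43  1.89  0.17  0.98 -1.66]
```

```bash
python3 -m creep '[[[0,-0.8,0.1,0.02,0,-0.01,-1],[0,-0.8,0.05,0.01,0,-0.01,-1],[0,-0.8,0,0,0,0,-1]]]'
python3 - <<'E'
from h import *
s=st(); f=grab('top')
im=f['pixels'][120:230,180:330,::-1]
cv2.imwrite('pics/t1c.png',cv2.resize(im,None,fx=5,fy=5,interpolation=cv2.INTER_CUBIC))
E
```

```text
t: 5.75
tcp_pos: [0.5281, -0.1456, 0.0625]
ee_rot: [0.996, -0.084, 0.003, 0.004]
force: [-1.7, -8.6, 2.8]
gripper_width: 0.0166
t 5.75 tcp [ 0.5281 -0.1456  0.0625] F [-1.75 -8.62  2.8 ] Fe -8.79 w 0.0166
[[0.986, -0.167, 0.006], [-0.167, -0.986, -0.009], [0.008, 0.008, -1.0]] [ 0.61  0.29 -0.44  1.9   0.16  0.98 -1.65]
```

View pics/t1c.png

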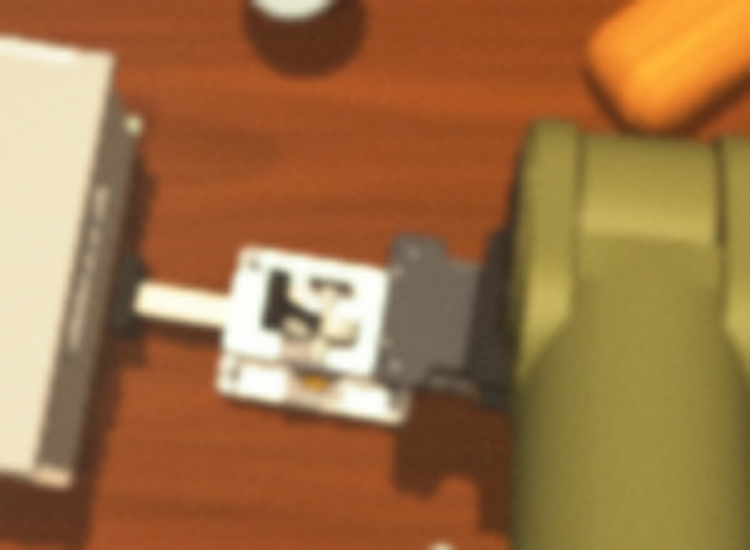

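The foot's rear edge moved from x≈207 to ≈140 in the crop, about 36 mm. The foot is at crop (130,295) with roughly 10 mm left to the drawer face. I'll continue in finer steps and watch the force.

```bash
for i in 1; do python3 -m creep '[[[0,-0.7,0,0.01,0,-0.005,-1],[0,-0.7,0,0.01,0,0,-1]]]'; done
python3 -c "
from h import *
st()"
python3 -m creep '[[[0,-0.6,0,0.01,0,0,-1]]]'
python3 -c "
from h import *
st()"
```

```text
t: 6.0
tcp_pos: [0.529, -0.1405, 0.0633]
ee_rot: [0.996, -0.084, 0.004, 0.0]
force: [-1.3, -7.8, 0.7]
gripper_width: 0.0166
t 6.0 tcp [ 0.529  -0.1405  0.0633] F [-1.31 -7.82  0.74] Fe -7.92 w 0.0166
[[0.986, -0.167, 0.008], [-0.167, -0.986, -0.001], [0.008, -0.001, -1.0]] [ 0.61  0.29 -0.45  1.9   0.15  0.98 -1.65]
t: 6.1
tcp_pos: [0.5292, -0.1393, 0.0635]
ee_rot: [0.996, -0.085, 0.004, -0.002]
force: [-2.4, -9.5, -0.2]
gripper_width: 0.0164
t 6.1 tcp [ 0.5292 -0.1393  0.0635] F [-2.39 -9.5  -0.24] Fe -9.76 w 0.0164
[[0.985, -0.17, 0.009], [-0.17, -0.985, 0.003], [0.008, -0.005, -1.0]] [ 0.61  0.29 -0.45  1.9   0.14  0.98 -1.64]
```

```bash
g(){ python3 -c "
from h import *
st()" | head -1; }
python3 -m creep '[[[0,-0.6,0.05,0,0,-0.005,-1]]]' >/dev/null; g
python3 -m creep '[[[0,-0.6,0,0,0,0,-1]]]' >/dev/null; g
python3 -m creep '[[[0,-0.6,0,0,0,0,-1]]]' >/dev/null; g
```

```text
t 6.2 tcp [ 0.5293 -0.1388  0.0634] F [-1.39 -8.39  1.15] Fe -8.5 w 0.0164
t 6.3 tcp [ 0.5294 -0.1382  0.0636] F [ -2.24 -10.29   0.47] Fe -10.52 w 0.0164
t 6.4 tcp [ 0.5293 -0.1381  0.0637] F [ -1.63 -12.17   0.31] Fe -12.28 w 0.0166
```

```bash
g(){ python3 -c "
from h import *
st()" | head -1; }
python3 -m creep '[[[0,-0.6,0.05,0,0,0,-1]]]' >/dev/null; g
python3 -m creep '[[[0,-0.65,0.05,0,0,0,-1]]]' >/dev/null; g
```

```text
t 6.5 tcp [ 0.5294 -0.1382  0.0636] F [ -2.59 -10.53   1.87] Fe -10.81 w 0.0163
t 6.6 tcp [ 0.5296 -0.138   0.0635] F [ -2.51 -10.13   2.74] Fe -10.4 w 0.0165
```

```bash
g(){ python3 -c "
from h import *
st()" | head -1; }
python3 -m creep '[[[0,-0.75,0.05,0.005,0,0,-1]]]' >/dev/null; g
python3 -m creep '[[[0,-0.8,0.05,0.005,0,0,-1]]]' >/dev/null; g
python3 -c "
from h import *
f=grab('scene','s1.png'); im=f['pixels'][170:260,200:330,::-1]
cv2.imwrite('pics/s1c.png',cv2.resize(im,None,fx=6,fy=6,interpolation=cv2.INTER_CUBIC))"; g
```

```text
t 6.7 tcp [ 0.5299 -0.1366  0.0634] F [-2.42 -9.15  4.47] Fe -9.42 w 0.0164
t 6.8 tcp [ 0.5303 -0.1346  0.0632] F [ -4.06 -11.4    3.26] Fe -11.9 w 0.0169
t 6.85 tcp [ 0.5304 -0.1344  0.0632] F [ -2.   -10.73   2.85] Fe -10.91 w 0.0163
```

View pics/s1c.png

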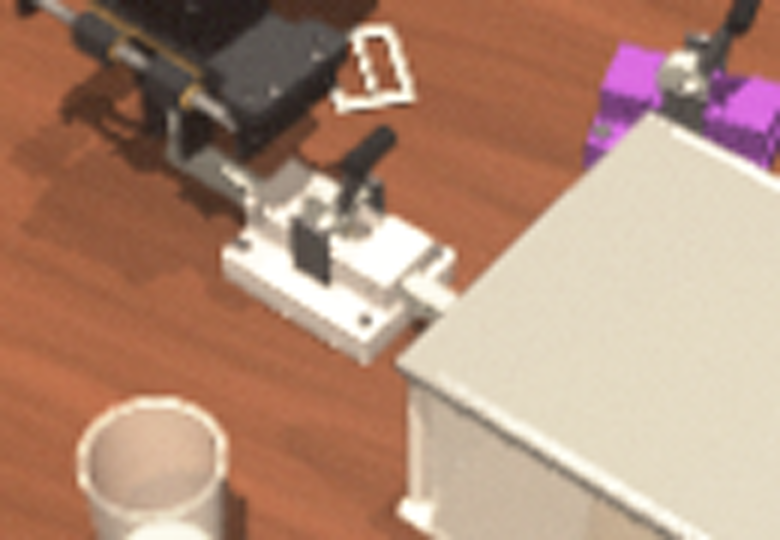

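The scene view shows only the rod disappearing behind the box edge, with the lever still upright, so contact isn't visible from here. The earlier stall was stiction: the rod slid again at 0.75–0.8. I'll continue until it stalls at 0.8.

```bash
g(){ python3 -c "
from h import *
st()" | head -1; }
python3 -m creep '[[[0,-0.75,0.05,0.005,0,0,-1]]]' >/dev/null; g
python3 -m creep '[[[0,-0.75,0.05,0.005,0,0,-1]]]' >/dev/null; g
python3 -m creep '[[[0,-0.75,0.05,0.005,0,0,-1]]]' >/dev/null; g
```

```text
t 6.95 tcp [ 0.5304 -0.1343  0.0632] F [ -4.45 -16.24   5.11] Fe -16.74 w 0.0165
t 7.05 tcp [ 0.5304 -0.1344  0.0632] F [ -4.81 -13.47   5.93] Fe -14.07 w 0.0166
t 7.15 tcp [ 0.5305 -0.1345  0.0632] F [ -3.98 -12.38   5.23] Fe -12.86 w 0.0163
```

```bash
cat >> h.py <<'E'
def avg(n=8):
    F=[];p=[]
    for _ in range(n):
        r.grab_frame('wrist'); s=r.sense(); F.append(s['force']@E_); p.append(s['tcp_pos']@E_*1000)
    print('t',s['t'],'Fe',np.round(F,1),'mean',np.mean(F).round(2),'along',np.round(np.mean(p),2),np.std(p).round(2),'w',s['gripper_width'])
E
python3 -c "
from h import *
avg()"
python3 -m creep '[[[0,-0.8,0.03,0.0,0,0,-1]]]' >/dev/null
python3 -c "
from h import *
avg()"
```

```text
t 7.55 Fe [-14.3 -13.3 -13.7 -13.9 -14.2 -13.8 -13.9 -14.3] mean -13.93 along -47.96 0.02 w 0.01669879851607197
t 8.05 Fe [-15.2 -14.5 -14.9 -14.8 -13.8 -14.2 -14.7 -14.1] mean -14.53 along -47.92 0.03 w 0.01676559478031753
```

```bash
python3 -m creep '[[[0,-0.9,0.03,0.0,0,0,-1]]]' >/dev/null
python3 -c "
from h import *
avg()
st()"
```

```text
t 8.55 Fe [-16.7 -16.9 -16.6 -16.  -16.7 -16.5 -16.2 -15.6] mean -16.39 along -47.84 0.02 w 0.01676250589138918
t 8.55 tcp [ 0.5305 -0.1344  0.0632] F [ -4.07 -15.11   5.03] Fe -15.56 w 0.0168
[[0.977, -0.212, -0.007], [-0.212, -0.975, -0.065], [0.007, 0.065, -0.998]] [ 0.54  0.29 -0.43  1.9   0.22  0.99 -1.79]
```

```bash
python3 -m creep '[[[0,-0.3,0,0,0,0,-1],[0,0,0,0,0,0,-1]]]' >/dev/null
python3 -c "
from h import *
avg(4)
st()"
python3 -m creep '[[[0,0,0,0,0,0,1],[0,0,0,0,0,0,1],[0,0,0,0,0,0,1],[0,0,0,0,0,0,1],[0,0,0,0,0,0,1]]]'
```

```text
t 8.95 Fe [-1.5 -3.3 -2.6 -2.5] mean -2.46 along -48.21 0.01 w 0.016487657422769104
t 8.95 tcp [ 0.5304 -0.1347  0.0634] F [-0.74 -2.37  1.47] Fe -2.46 w 0.0165
[[0.976, -0.216, -0.008], [-0.216, -0.974, -0.068], [0.007, 0.068, -0.998]] [ 0.54  0.29 -0.43  1.9   0.23  0.99 -1.79]
t: 9.45
tcp_pos: [0.531, -0.1322, 0.0631]
ee_rot: [0.994, -0.107, 0.0, 0.034]
force: [-0.2, -0.1, 0.6]
gripper_width: 0.0489
```

```bash
python3 -m creep '[[[0,0.1,0,0,0,0,1],[0,0,0,0,0,0,1],[0,0,0,0,0,0,1],[0,0,-2,0.05,0,-0.03,1],[0,0,-4,0.02,0,-0.02,1],[0,0,-4,0,0,0,1],[0,0,-4,0,0,0,1]]]'
python3 -c "
from h import *
st()"
```

```text
t: 10.15
tcp_pos: [0.5256, -0.1301, 0.2003]
ee_rot: [0.997, -0.08, -0.004, -0.005]
force: [0.8, -0.7, 0.4]
gripper_width: 0.0865
t 10.15 tcp [ 0.5256 -0.1301  0.2003] F [ 0.76 -0.71  0.45] Fe -0.58 w 0.0865
[[0.987, -0.16, -0.007], [-0.159, -0.987, 0.01], [-0.009, -0.009, -1.0]] [ 0.63  0.15 -0.47  1.76  0.06  1.26 -1.59]
```

```bash
python3 -m creep '[[[0,0,-0.5,0,0,-0.143,-0.54],[0,0,0,0,0,-0.143,-0.54],[0,0,0,0,0,-0.143,-0.54],[0,0,0,0,0,-0.143,-0.54],[0,0,0,0,0,-0.143,-0.54],[0,0,0,0,0,-0.143,-0.54],[0,0,0,0,0,-0.143,-0.54],[0,0,0,0,0,-0.143,-0.54],[0,0,0,0,0,-0.143,-0.54],[0,0,0,0,0,-0.143,-0.54],[0,0,0,0,0,-0.143,-0.54],[0,0,0,0,0,0,-0.54]]]'
python3 -c "
from h import *
st()
f=grab('wrist','w2.png')"
```

```text
t: 11.35
tcp_pos: [0.5295, -0.1319, 0.2149]
ee_rot: [0.74, 0.673, 0.004, 0.001]
force: [-0.2, -0.4, -0.3]
gripper_width: 0.0204
t 11.35 tcp [ 0.5295 -0.1319  0.2149] F [-0.22 -0.38 -0.32] Fe -0.41 w 0.0204
[[0.095, 0.995, 0.008], [0.995, -0.095, 0.003], [0.004, 0.007, -1.0]] [ 0.74  0.15 -0.59  1.74  0.08  1.27  0.04]
```

View pics/w2.png

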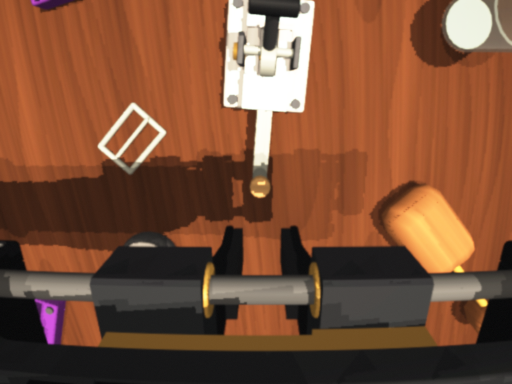

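The wrist view shows the knob bar at ~(274,7), hinge ~(267,50) and cap (260,186). The lever is still open and the post is clear of the knob's landing spot.

```bash
python3 -c "
from h import *
f=load('wrist')
k=onplane(f,274,8,.119);c=onplane(f,260,186,.086);h=onplane(f,267,50,.055)
print(k,bydepth(f,274,6),c,h,bydepth(f,274,10)); d=k-c; print(np.degrees(np.arctan2(d[0],d[1])),np.linalg.norm(d[:2]))
t=k+E_*.033; t[2]=.215; print(need(t))
"
```

```text
[ 0.55090671 -0.00071977  0.119     ] [ 0.55051862 -0.00112881  0.12691187] [ 0.52903922 -0.1332318   0.086     ] [ 0.5459403  -0.02100001  0.055     ] [ 0.55046725 -0.00304137  0.12432124]
9.370649488821645 0.13430422430250094
[16.55809274  1.052024    0.05849609]
```

```bash
python3 -m creep '[[[3,0.2,-1,0,0,0.07,-0.54],[3,0,0,0,0.125,0,-0.54],[2,0,0,0,0.125,0,-0.54],[2,0,0,0,0.125,0,-0.54],[1,0,0,0,0.125,0,-0.54],[0,0,0,0,0.125,0,-0.54],[0,0,0,0,0,0,-0.54]]]'
cat >> h.py <<'E'
from math import sin,cos
E_=np.array([sin(.1635),cos(.1635),0]); H=np.array([.5472,-.0228,0])
def W(s,z): return H+E_*s/1000+np.array([0,0,z/1000])
def rel():
    s=r.sense(); d=s['tcp_pos']-H; R=Ro.from_quat(s['ee_rot']).as_matrix()
    S=np.array([E_[1],-E_[0],0])
    print('t',s['t'],'rel s,z,lat mm',(d@E_*1000).round(1),(d[2]*1000).round(1),(d@S*1000).round(1),'F s,z,lat',(s['force']@E_).round(1),s['force'][2].round(1),(s['force']@S).round(1),'toolz s,z,lat',(R[:,2]@E_).round(2),R[2,2].round(2),(R[:,2]@S).round(2),'x.lat',(R[:,0]@S).round(2),'q',s['joint_pos'].round(2))
E
python3 -c "
from h import *
rel(); print(need(W(48,146)))"
```

```text
t: 12.1
tcp_pos: [0.55, -0.0197, 0.2395]
ee_rot: [0.731, 0.603, 0.248, -0.202]
force: [0.2, -1.3, -0.8]
gripper_width: 0.0199
t 12.1 rel s,z,lat mm 3.5 239.5 2.3 F s,z,lat -1.2 -0.8 0.4 toolz s,z,lat 0.61 -0.8 0.02 x.lat 0.02 q [ 0.91  0.22 -0.6   1.76 -0.54  1.32  0.29]
[-2.13263591 -0.38390358 10.12813387]
```

```bash
python3 -m creep '[[[0,-0.2,3.4,0,0,0,-0.54],[-0.6,-0.2,3.4,0,0,0,-0.54],[-1.2,0,3,0,0,0,-0.54],[0,0,0,0,0,0,-0.54]]]' >/dev/null
python3 -c "
from h import *
rel(); print(need(W(48,146)))
f=grab('scene'); im=f['pixels'][150:260,190:330,::-1]
cv2.imwrite('pics/s2c.png',cv2.resize(im,None,fx=5,fy=5,interpolation=cv2.INTER_CUBIC))"
```

```text
t 12.5 rel s,z,lat mm 49.6 149.9 1.7 F s,z,lat -0.4 0.2 -1.1 toolz s,z,lat 0.6 -0.8 0.02 x.lat 0.03 q [ 0.84  0.3  -0.63  1.88 -0.53  1.1   0.29]
[-0.36948734 -0.16453158  0.21511838]
```

View pics/s2c.png

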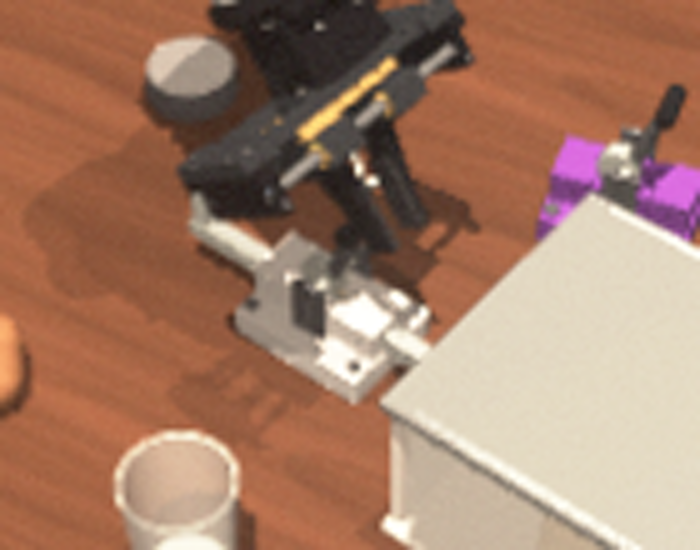

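The scene crop shows both fingers just on the drawer side of the lever's bar, with the clamp and the box clear. Now the slow approach and push.

```bash
cat >> h.py <<'E'
def tx():
    s=r.sense(); d=(s['tcp_pos']-H)*1000; R=Ro.from_quat(s['ee_rot']).as_matrix()
    a=np.array([d@E_,d[2]]); f=np.array([s['force']@E_,s['force'][2]])
    x=np.array([.8,.6]); z=np.array([.6,-.8])
    # lever angle if bar touches the rear face 16.5 mm from the tool axis
    ph=np.radians(np.arange(-20,81,.5)); b=np.c_[-68*np.sin(ph),57+68*np.cos(ph)]@x
    i=np.argmin(abs(b-(a@x-16.5)))
    print('t',s['t'].__round__(2),'X',(a@x).round(1),'Z',(a@z).round(1),'Fx',(f@x).round(1),'Fz',(f@z).round(1),'|F|',np.linalg.norm(s['force']).round(1),'est cam',(ph[i]+.349).round(2),'tilt',R[:,2]@E_)
E
python3 -m creep '[[[-0.9,-0.1,0,0,0,0,-0.54],[-0.9,0,0,0,0,0,-0.54]]]' >/dev/null
python3 -c "
from h import *
tx()"
python3 -m creep '[[[-0.7,0,-0.2,0,0,0,-0.54],[-0.7,0,-0.2,0,0,0,-0.54]]]' >/dev/null
python3 -c "
from h import *
tx()"
```

```text
t 12.75 X 115.1 Z -95.0 Fx 0.5 Fz 0.1 |F| 0.7 est cam -0.0 tilt 0.5945477373057995
t 12.95 X 105.0 Z -101.9 Fx 16.5 Fz -10.5 |F| 20.0 est cam 0.07 tilt 0.5999822033069886
```

```bash
python3 -m creep '[[[0.8,0,0,0,0,0,-0.54],[0.3,0,0.8,0,0,0,-0.54],[0,0,0.5,0,0,0,-0.54]]]' >/dev/null
python3 -c "
from h import *
tx()"
python3 -m creep '[[[-0.5,0,0.3,0,0,0,-0.54],[-0.5,0,0.2,0,0,0,-0.54]]]' >/dev/null
python3 -c "
from h import *
tx()"
```

```text
t 13.25 X 114.7 Z -92.2 Fx 0.2 Fz -0.1 |F| 0.2 est cam -0.0 tilt 0.5982436136556478
t 13.45 X 104.9 Z -86.4 Fx 12.9 Fz -10.6 |F| 16.7 est cam 0.07 tilt 0.5990582679720223
```

```bash
python3 -m creep '[[[-0.6,0,-0.5,0,0,0,-0.54],[-0.7,0,-0.6,0,0,0,-0.54]]]' >/dev/null
python3 -c "
from h import *
tx()"
python3 -m creep '[[[-0.8,0,-0.6,0,0,0,-0.54],[-0.8,0,-0.6,0,0,0,-0.54]]]' >/dev/null
python3 -c "
from h import *
tx();rel()"
```

```text
t 13.65 X 98.5 Z -96.3 Fx 7.4 Fz -1.6 |F| 7.6 est cam 0.21 tilt 0.6082472648865316
t 13.85 X 88.4 Z -107.0 Fx 6.0 Fz 4.0 |F| 7.5 est cam 0.4 tilt 0.6164823699476857
t 13.85 rel s,z,lat mm 6.5 138.6 7.2 F s,z,lat 7.2 0.4 2.1 toolz s,z,lat 0.62 -0.79 0.03 x.lat 0.02 q [ 0.89  0.34 -0.6   1.86 -0.53  1.13  0.38]
```

```bash
python3 -m creep '[[[-0.9,-0.4,-0.4,0,0,-0.02,-0.54],[-0.9,-0.4,-0.3,0,0,0,-0.54]]]' >/dev/null
python3 -c "
from h import *
tx();rel()"
python3 -m creep '[[[-0.9,-0.4,-0.3,0,0,0,-0.54],[-0.9,-0.3,-0.2,0,0,0,-0.54]]]' >/dev/null
python3 -c "
from h import *
tx();rel()"
```

```text
t 14.05 X 77.8 Z -114.2 Fx 11.1 Fz -2.0 |F| 14.1 est cam 0.58 tilt 0.62552677390528
t 14.05 rel s,z,lat mm -6.3 138.1 4.9 F s,z,lat 7.7 8.2 8.4 toolz s,z,lat 0.63 -0.78 0.04 x.lat -0.01 q [ 0.92  0.34 -0.6   1.86 -0.54  1.13  0.44]
t 14.25 X 67.5 Z -119.4 Fx 10.7 Fz -2.0 |F| 11.9 est cam 0.74 tilt 0.634279299994156
t 14.25 rel s,z,lat mm -17.6 136.0 4.0 F s,z,lat 7.4 8.0 4.9 toolz s,z,lat 0.63 -0.77 0.05 x.lat -0.01 q [ 0.94  0.35 -0.59  1.87 -0.55  1.14  0.47]
```

```bash
python3 -m creep '[[[-1.0,-0.2,0,0,0,0,-0.54],[-1.0,-0.2,0.1,0,0,0,-0.54]]]' >/dev/null
python3 -c "
from h import *
tx()"
python3 -m creep '[[[-1.0,-0.2,0.2,0,0,0,-0.54],[-1.0,-0.1,0.2,0,0,0,-0.54]]]' >/dev/null
python3 -c "
from h import *
tx();rel()"
```

```text
t 14.45 X 55.9 Z -119.6 Fx 10.6 Fz -8.5 |F| 13.6 est cam 0.92 tilt 0.6443958660057343
t 14.65 X 41.2 Z -115.9 Fx 5.3 Fz -4.6 |F| 7.0 est cam 1.13 tilt 0.6509973524028033
t 14.65 rel s,z,lat mm -36.6 117.4 4.2 F s,z,lat 1.5 6.8 -0.9 toolz s,z,lat 0.65 -0.76 0.06 x.lat -0.02 q [ 0.97  0.4  -0.58  1.87 -0.55  1.13  0.54]
```

```bash
python3 -m creep '[[[-1.0,-0.2,0.2,0,0,0,-0.54],[-0.9,-0.1,0.2,0,0,0,-0.54]]]' >/dev/null
python3 -c "
from h import *
tx()"
python3 -m creep '[[[-0.8,-0.1,0.3,0,0,0,-0.54]]]' >/dev/null
python3 -c "
from h import *
tx();rel()"
```

```text
t 14.85 X 23.5 Z -111.0 Fx 1.2 Fz -0.3 |F| 1.4 est cam 1.4 tilt 0.6536269503384052
t 14.95 X 14.8 Z -106.9 Fx 0.2 Fz 1.1 |F| 1.1 est cam 1.55 tilt 0.6535442772764535
t 14.95 rel s,z,lat mm -52.3 94.4 2.3 F s,z,lat 0.8 -0.8 -0.2 toolz s,z,lat 0.65 -0.75 0.06 x.lat -0.02 q [ 0.98  0.44 -0.56  1.87 -0.54  1.11  0.58]
```

```bash
python3 -m creep '[[[-0.5,0,0.1,0,0,0,-0.54]]]' >/dev/null
python3 -c "
from h import *
tx()"
python3 -m creep '[[[-0.4,0,0,0,0,0,-0.54]]]' >/dev/null
python3 -c "
from h import *
tx()"
python3 -m creep '[[[-0.3,0,0,0,0,0,-0.54]]]' >/dev/null
python3 -c "
from h import *
tx()"
```

```text
t 15.05 X 8.1 Z -104.8 Fx -0.3 Fz -0.8 |F| 0.9 est cam 1.67 tilt 0.653147552606963
t 15.15 X 6.1 Z -104.1 Fx 13.0 Fz -6.6 |F| 14.6 est cam 1.71 tilt 0.6571778202527074
t 15.25 X 6.3 Z -104.0 Fx 10.1 Fz -8.6 |F| 13.3 est cam 1.7 tilt 0.6619025905676204
```

Firm contact at an estimated cam angle of 1.7, so the lever is at its stop. I'll back away along the finger normal, then up, and look.

```bash
python3 -m creep '[[[0.6,0,0,0,0,0,-0.54],[1.5,0,-0.5,0,0,0,-0.54],[2,0,-2,0,0,0,-0.54],[1,0,-4,0,0,0,-0.54],[0,0,-4,0,0,0,-0.54],[0,0,-4,0,0,0,-0.54],[0,0,0,0,0,0,-0.54]]]'
python3 -c "
from h import *
rel(); f=grab('top'); a=cv2.resize(f['pixels'][150:230,190:310,::-1],None,fx=5,fy=5,interpolation=cv2.INTER_CUBIC)[:,:400]
g=grab('scene'); b=cv2.resize(g['pixels'][170:250,200:280,::-1],None,fx=5,fy=5,interpolation=cv2.INTER_CUBIC)
cv2.imwrite('pics/e1.png',np.hstack([a,b]))"
```

```text
t: 15.95
tcp_pos: [0.519, -0.134, 0.2352]
ee_rot: [0.713, 0.605, 0.287, -0.206]
force: [1.2, -0.7, -0.0]
gripper_width: 0.02
t 15.95 rel s,z,lat mm -114.4 235.2 -9.7 F s,z,lat -0.5 -0.0 1.3 toolz s,z,lat 0.66 -0.75 0.05 x.lat -0.02 q [ 1.08  0.29 -0.54  1.72 -0.54  1.43  0.52]
```

View pics/e1.png

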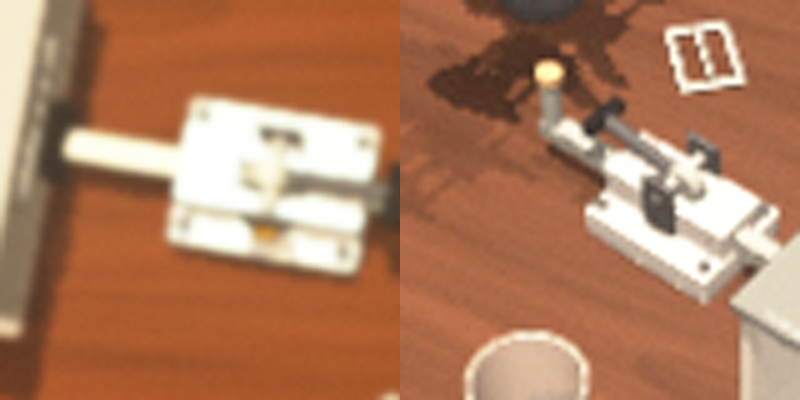

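Both views show the lever lying down toward the post, with its knob at scene px ≈ (241,193). The foot is against the drawer, and the gripper is clear. One numeric check, then I hand in.

```bash
python3 -c "
from h import *
f=load('scene')
for n,p,z in(('knob',(240.6,193),.071),('cap',(229.3,183.6),.086)):
  w=onplane(f,*p,z)-H; print(n,'plane s,lat',w@E_*1000,'depth',bydepth(f,*p), (bydepth(f,*p)-H)@E_*1000)
r.close_job()"
```

```text
knob plane s,lat -61.78479222833497 depth [ 0.5423263  -0.0795113   0.07852112] -56.748277565866466
cap plane s,lat -110.29152591403788 depth [ 0.5282568  -0.13197339  0.08530462] -110.80084720828364
the job is handed in; nothing more can be done
```

I slid the keeper rod about 46 mm forward by its post until the foot stalled firmly against the drawer. I let go of the rod, then pushed the lever over center with the half-open fingers until it stopped, and backed away. The job is handed in at about 16 s of the 64 s allowed, with no verdict reported.

- **Lever:** the final pictures show it down, pointing at the post. The knob top measured 78.5 mm above the shelf, matching the expected 78. My estimate at the stop is a cam angle of about 1.7 rad. The knob measured 57–62 mm behind the hinge instead of 67, which I put down to coarse pixels. The highest force I read during the lever work was 20 N, on a first touch at the fingertip corner that I backed off and redid.
- **Rod:** it did not slip back on release. The post cap measured the same place (about 110 mm behind the hinge, within 2 mm) before and after clamping.
- **Press force:** I could not measure this directly. The push stalled at 14–16 N, and sliding friction had been about 8–10 N, so I estimate 3–8 N on the drawer. I did not measure whether clamping changed it.
- **Other things:** the gripper stayed clear of the other objects and the last pictures show nothing disturbed near the clamp. I did not measure their positions again.
- **Disagreement:** an earlier stall at about 42 mm looked like drawer contact but was only the rod sticking; it slid on when pushed harder.

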